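Open the safety cap of the wide solvent reservoir

ROBOT

A 7-joint arm with a two-finger parallel gripper is mounted at the origin on a cart in front of the work surface, level with it; the furniture and walls round the work are solid. World frame = base frame: x ahead of the robot, y to its left, z up, the work surface at z = 0. Lengths are in m, angles in rad, forces in N, time in s.
With the tool pointing down it reaches from about 0.4 to 0.85 m from the base axis. Payload 10.4 kg.
Tool frame: the origin (TCP) lies between the finger pads; the fingertips stand 14 mm ahead of it and the grasp point (between the pads) lies 5 mm behind it; z points along the fingers, y is the direction in which the jaws open and shut (so a half turn about z gives the same grasp; the last joint's range is limited). The gripper opens to 87 mm and grips with 3 to 60 N. Pads are 19 mm wide; open, the fingers measure 117 mm over their backs; the gripper's body (75 mm by 190 mm) begins 51 mm behind the grasp point.
Start: joints at [-1.213, 0.332, -0.065, 1.46, 0.022, 1.35, -0.088], TCP at [0.232, 0.58, 0.211] pointing down, gripper open.
Joint ranges: [-2.6, 2.6], [-0.5, 2.12], [-1.47, 1.34], [0.16, 2.42], [-1.27, 4.41], [0.06, 2.06], [-2.6, 2.6]. Speed limits (rad/s): [2.22, 2.22, 2.79, 2.79, 3.14, 3.14, 3.14].

INTERFACE

Orientations are given as a unit quaternion [x, y, z, w].
In Python, from bench import readout, camera, calibration, order gives the robot as it stands.
- The arm moves only by the tool apply_moves, never from a script. Its argument "deltas" is a list of rows, each an object with "translation": the shift along the world's x, y, z in m, a list of three; "turn": the turn, a rotation vector about the world's x, y, z in rad, a list of three; "hand": the finger opening in m, from 0 to 0.087. A call has 1 to 5 rows; each row shifts and turns the pose as measured when the row begins; what a row does not reach is not made up. A row lasts 1/10 s, in which the tool goes at most 50 mm and 8.59 degrees, less where a joint would pass 70% of its speed; a pose out of reach is approached as far as the arm can. A call with a gripper value outside its range is refused whole. The fingers move at their own pace and stop on an object; "newtons" is the grip in N (left out, the last holds). Time passes only in rows, so rows that do not move let the fingers close. It gives the time, the measured TCP pose, the force and the opening at its end, in the units of the state.
- readout.read_state(): the state, without advancing time (a new reading comes with each control period).
- camera(name): name is "side" or "top" or "wrist"; returns the picture (480x640x3 uint8, red, green, blue); there is no depth.
- calibration(name): a dict with "fx", "fy", "cx", "cy" (pixels), "extrinsics" (4x4, takes a point from world to camera coordinates). Camera axes: x right, y down, z forward; pixel columns grow to the right and rows downward; lengths in m; the calibration is good to about 2 mm. A picture is of the moment at which its call begins: read the wrist's pose just before it. calibration takes no time and is no camera call; for the wrist camera it gives the pose at the moment of the call.
- order.close_job(): hands the job in, once; it reports no verdict.
The state is a dict: "time": time; "joint_positions": joint angles; "joint_vel": joint speeds; "joint_torque": joint torques, N m; "ee_pos": TCP position; "eef_rot": TCP orientation; "ft_force": force on the tool from outside, world axes, zero at the start; "torque": the same for the moment, N m; "width": finger opening in m.
Only numpy, scipy, OpenCV 4.12 (cv2) and the standard library are available. Lean on these libraries where they do the work, as an engineer would, in place of code of your own. Each camera call takes 0.05 s, during which the arm holds its last target. There are 200 camera calls.

TASK

The wide, squat solvent reservoir is to be refilled: open its safety cap. Squeeze the cap's two side tabs fully in, turn the cap anticlockwise (seen from above) as far as it goes, about a fifth of a turn, and let go. Leave the taller, slim reservoir locked.

Things in the scene. Friction and masses are not known exactly. Their poses are not given: they have to be found in the camera images.
- wide_cap_grip (a point): Cap of the wide squat reservoir (aluminium drum, 96 mm across, bolted down): point on its axis, half-way up the tabs, 110 mm above the worktop. Black hub 40 mm across, top 17 mm above the point. Two grey flat tabs at +y and -y of the point (axes turn with the cap, z up), 20 mm wide, 24 mm tall; 54 mm over both, 42 squeezed in. Below: neck under 40 mm wide, drum's shoulder 40 mm under the point.
- wide_cap (a joint): Turn of that cap: 0 closed (starts at 0 to 0.08), grows anticlockwise seen from above, open stop at 1.31 rad. Each tab goes 6 mm in against a spring (3 N, fully in 8 N). Unless both are in by 3 mm or more the cap is blocked at about 0.12 rad; with them in it turns easily (0.06 N m) and stays where left. Past about 1.0 rad the tabs can spring out again.
- slim_cap_grip (a point): The same point on the like cap of the taller, slim reservoir (aluminium cylinder, 60 mm across, bolted down), 132 mm above the worktop. To be left locked. The reservoirs stand at least 160 mm apart, axis to axis, either one on the left.
- slim_cap (a joint): Turn of the slim reservoir's cap: 0 closed, grows anticlockwise, starts at 0 to 0.08 rad and is locked in the same way; to be left so.

How it is judged:
By the outcome, as a careful person would: the job done as asked, in the order asked, and still so for the second after the job is handed in, with the robot touching nothing.
It also fails if it takes over 38 s, if anything falls off the work surface, if the arm or the gripper's body presses on something with over 40 N, if the wrist force passes 120 N, or if a joint passes its speed limit or range.

## Working session

There is one attempt and no reset: what is moved stays moved. The work goes in short steps, Python scripts to look and compute and a tool call to move; the robot and the scene stay as the last step left them, time stands still between calls to the robot, and variables do not carry over. Pictures are saved under pics/ and viewed, about 8 in all and at most 12, crops included, and the job is handed in when it is done.

Besides the shell and the picture viewer there is one more tool, called after "Request:" as a command line: name --argument value ..., lists and objects as JSON in quotes. apply_moves: Moves the arm, as the interface text tells. Its arguments: {"type":"object","properties":{"deltas":{"type":"array","items":{"type":"object","properties":{"translation":{"type":"array","items":{"type":"number"}},"turn":{"type":"array","items":{"type":"number"}},"hand":{"type":"number"}}}},"newtons":{"type":"number"}},"required":["deltas"]}

```bash
mkdir -p pics && python3 - <<'E'
from bench import readout,camera,calibration
import cv2,numpy as np
s=readout.read_state();print(s)
for n in("top","side"):
    im=camera(n);cv2.imwrite(f"pics/{n}0.png",im[:,:,::-1]);c=calibration(n);print(n,c['fx'],c['cx'],c['cy'],np.round(c['extrinsics'],4).tolist())
E
```

```text
{'time': 0.0, 'joint_positions': array([-1.21257752,  0.33286885, -0.06470767,  1.46091961,  0.02162853,
        1.34990352, -0.08849256]), 'joint_vel': array([ 0.00121136, -0.0001365 ,  0.00071085, -0.00068264, -0.00144327,
       -0.00090871,  0.00078521]), 'joint_torque': array([ 2.48177048e-04, -6.23255110e+01,  2.47579609e-02, -3.89908004e+01,
       -6.14424027e-02,  3.95639974e-02,  1.16321853e-04]), 'ee_pos': array([0.23216467, 0.57985471, 0.21056623]), 'eef_rot': array([ 1.89240496e-01,  9.81930518e-01, -6.95832549e-04, -8.83214928e-05]), 'ft_force': array([-0.33934617, -0.31552974,  0.47154251]), 'torque': array([-0.03724874, -0.06501171, -0.02720112]), 'width': 0.0872178810165746}
top 457.34375310460115 319.3362156981358 244.39188997362564 [[0.0817, -0.9967, 0.0043, -0.0777], [-0.9749, -0.0808, -0.2073, 0.5393], [0.207, 0.0127, -0.9783, 0.8906], [0.0, 0.0, 0.0, 1.0]]
side 588.6706759687312 315.44256900228925 233.99934689464934 [[0.8676, -0.4971, 0.0141, -0.471], [-0.2711, -0.4966, -0.8245, 0.2403], [0.4169, 0.7115, -0.5656, 0.7725], [0.0, 0.0, 0.0, 1.0]]
```

View pics/top0.png

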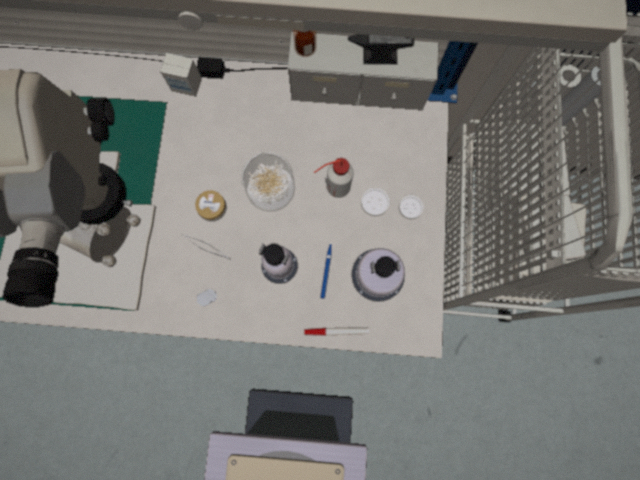

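View pics/side0.png

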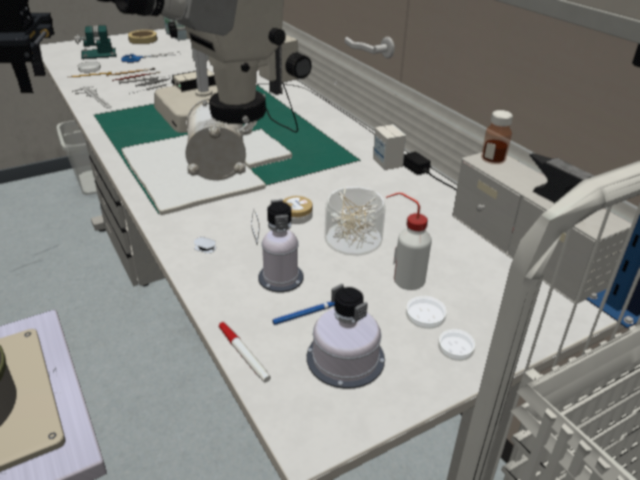

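The top view shows the slim reservoir's cap at about (273,254) and the wide one's at about (386,266). In the side view they are at (279,213) and (349,300). I'll triangulate and enlarge both.

```bash
cat > h.py <<'E'
import numpy as np,cv2
from bench import calibration
def ray(n,u,v,z,c=None):
    c=c or calibration(n);E=np.array(c['extrinsics']);R,t=E[:3,:3],E[:3,3]
    o=-R.T@t;d=R.T@np.array([(u-c['cx'])/c['fx'],(v-c['cy'])/c['fy'],1])
    return o+d*(z-o[2])/d[2]
def proj(n,p,c=None):
    c=c or calibration(n);E=np.array(c['extrinsics']);q=E[:3,:3]@p+E[:3,3]
    return [c['fx']*q[0]/q[2]+c['cx'],c['fy']*q[1]/q[2]+c['cy']]
E
python3 - <<'E'
from h import *
print(ray("top",386,266,.127),ray("side",349,296,.127),ray("top",273,254,.149),ray("side",279,208,.149))
a=cv2.imread("pics/top0.png")[236:296,346:426];b=cv2.imread("pics/side0.png")[270:330,310:390]
cv2.imwrite("pics/crop.png",cv2.resize(np.hstack([a,b]),(800,300),interpolation=cv2.INTER_CUBIC))
E
```

```text
[ 0.49772147 -0.16349598  0.127     ] [ 0.497519   -0.16612334  0.127     ] [0.49910813 0.04984799 0.149     ] [0.50042733 0.04591494 0.149     ]
```

View pics/crop.png

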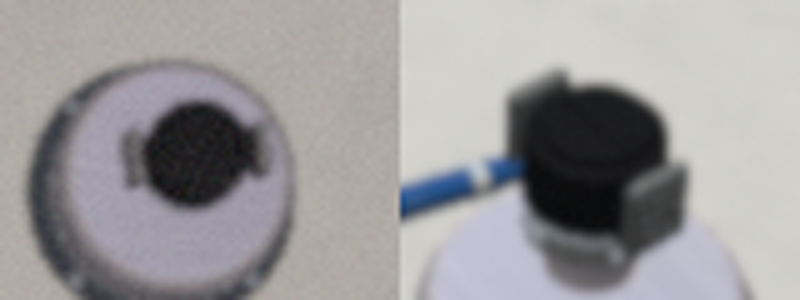

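```bash
python3 - <<'E'
from h import *
P=ray("top",372.6,267.4,.122);Q=ray("top",398.4,266,.122);d=P-Q;print(P,Q,(P+Q)/2,np.degrees(np.arctan2(d[1],d[0])),np.linalg.norm(d))
for n in("top","side"):
  print(n,[np.round(proj(n,np.array(p))).tolist() for p in([.232,.58,.2],[.232,.58,.35],[.3,.3,.2],[.3,.3,.4],[.35,.05,.2],[.35,.05,.4])])
# eyepiece tip: top (30,290), side candidates
for z in(.1,.2,.3,.35,.4,.5):
  p=ray("top",30,300,z);q=ray("top",55,260,z);r=ray("top",110,190,z);print(z,p[:2].round(3),np.round(proj("side",p)),q[:2].round(3),np.round(proj("side",q)),r[:2].round(3),np.round(proj("side",r)))
E
```

```text
[ 0.4937932  -0.13885502  0.122     ] [ 0.50054614 -0.18777751  0.122     ] [ 0.49716967 -0.16331626  0.122     ] 97.85907219843031 0.04938635807657198
top [[-68.0, 381.0], [-162.0, 391.0], [108.0, 353.0], [36.0, 357.0], [261.0, 335.0], [242.0, 333.0]]
side [[36.0, 95.0], [15.0, 17.0], [105.0, 143.0], [80.0, 21.0], [183.0, 203.0], [165.0, 65.0]]
0.1 [0.38  0.511] [128. 139.] [0.461 0.479] [170. 137.] [0.612 0.397] [251. 138.]
0.2 [0.376 0.448] [127. 105.] [0.448 0.42 ] [167. 103.] [0.582 0.347] [246. 103.]
0.3 [0.373 0.385] [125.  63.] [0.435 0.36 ] [164.  62.] [0.552 0.297] [239.  62.]
0.35 [0.371 0.354] [123.  39.] [0.429 0.331] [162.  38.] [0.537 0.272] [235.  39.]
0.4 [0.369 0.322] [122.  13.] [0.423 0.301] [159.  12.] [0.522 0.247] [231.  12.]
0.5 [0.366 0.259] [119. -51.] [0.41  0.242] [154. -51.] [0.492 0.197] [220. -50.]
```

The wide cap is near (0.497,-0.164), with the tab axis at about 98° in world. The eyepiece of the microscope lies in the way, at about (0.37,0.32) and 0.4 high, so I go up and inward first and look with the wrist camera.

Request:
apply_moves --deltas '[{"translation": [0, 0, 0.048], "turn": [0, 0, 0], "hand": 0.087}, {"translation": [0, 0, 0.048], "turn": [0, 0, 0], "hand": 0.087}, {"translation": [-0.01, -0.02, 0.045], "turn": [0, 0, 0], "hand": 0.087}, {"translation": [-0.01, -0.02, 0.045], "turn": [0, 0, 0], "hand": 0.087}, {"translation": [-0.01, -0.02, 0.045], "turn": [0, 0, 0], "hand": 0.087}]'

```text
time: 0.6
ee_pos: [0.2009, 0.5151, 0.4354]
eef_rot: [0.189, 0.982, -0.011, -0.001]
ft_force: [0.9, 0.4, 1.1]
width: 0.0871
```

```bash
python3 - <<'E'
from h import *
from bench import readout,camera
s=readout.read_state();print(s['joint_positions'].round(2),s['ee_pos'])
c=calibration("wrist");print(c['fx'],np.round(c['extrinsics'],3).tolist())
a=camera("wrist");b=camera("side")
cv2.imwrite("pics/w1.png",np.vstack([cv2.resize(a,(640,480))[:,:,::-1],b[:115,:,::-1]]))
E
```

```text
[-1.23  0.18 -0.06  1.19  0.01  1.8  -0.1 ] [0.20089542 0.51511831 0.43536673]
412.55704091263885 [[0.372, 0.928, -0.021, -0.545], [0.893, -0.352, 0.279, -0.095], [0.252, -0.123, -0.96, 0.619], [0.0, 0.0, 0.0, 1.0]]
```

View pics/w1.png

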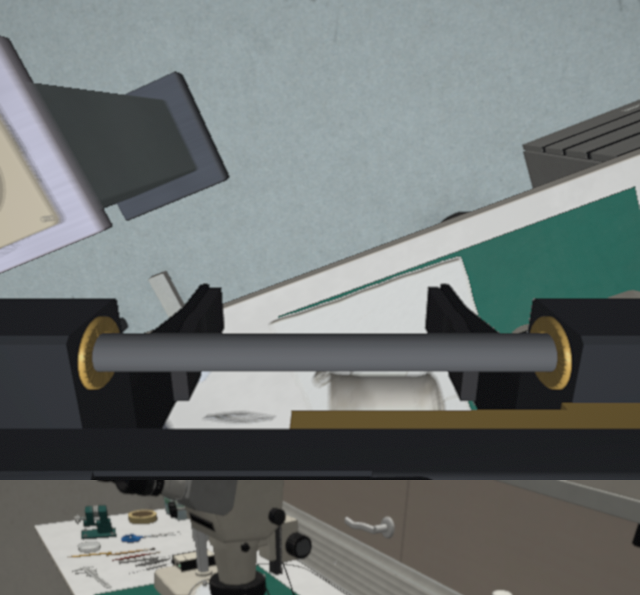

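Request:
apply_moves --deltas '[{"translation": [-0.012, -0.03, 0.037], "turn": [0, 0, 0], "hand": 0.087}, {"translation": [-0.012, -0.03, 0.037], "turn": [0, 0, 0], "hand": 0.087}, {"translation": [-0.016, -0.042, 0.02], "turn": [0, 0, 0], "hand": 0.087}, {"translation": [-0.016, -0.042, 0.02], "turn": [0, 0, 0], "hand": 0.087}, {"translation": [-0.016, -0.042, 0.02], "turn": [0, 0, 0], "hand": 0.087}]'

```text
time: 1.2
ee_pos: [0.1373, 0.352, 0.5582]
eef_rot: [0.186, 0.982, -0.005, -0.003]
ft_force: [0.3, -0.4, 0.4]
width: 0.0868
```

```bash
python3 - <<'E'
from bench import readout
s=readout.read_state();print(s['joint_positions'].round(2),s['ee_pos'])
E
```

```text
[-1.08 -0.12 -0.19  1.23 -0.03  2.04 -0.09] [0.13728427 0.35197179 0.5581976 ]
```

Request:
apply_moves --deltas '[{"translation": [0.042, -0.023, -0.002], "turn": [0, 0, -0.145], "hand": 0.087}, {"translation": [0.04, -0.027, -0.002], "turn": [0, 0, -0.145], "hand": 0.087}, {"translation": [0.037, -0.031, 0], "turn": [0, 0, -0.145], "hand": 0.087}, {"translation": [0.033, -0.036, 0], "turn": [0, 0, -0.145], "hand": 0.087}, {"translation": [0.028, -0.04, 0], "turn": [0, 0, -0.145], "hand": 0.087}]'

```text
time: 1.7
ee_pos: [0.3138, 0.1924, 0.5547]
eef_rot: [0.524, 0.852, -0.002, -0.003]
ft_force: [1.2, 0.4, 0.5]
width: 0.0869
```

Request:
apply_moves --deltas '[{"translation": [0.02, -0.042, 0], "turn": [0, 0, -0.147], "hand": 0.087}, {"translation": [0.015, -0.045, 0], "turn": [0, 0, -0.147], "hand": 0.087}, {"translation": [0.01, -0.045, 0], "turn": [0, 0, -0.147], "hand": 0.087}, {"translation": [0.01, -0.045, 0], "turn": [0, 0, -0.147], "hand": 0.087}, {"translation": [0.01, -0.045, -0.015], "turn": [0, 0, -0.147], "hand": 0.087}]'

```text
time: 2.2
ee_pos: [0.3819, -0.0388, 0.5376]
eef_rot: [0.799, 0.601, -0.001, -0.004]
ft_force: [1.5, 0.1, -0.5]
width: 0.0869
```

Request:
apply_moves --deltas '[{"translation": [0.01, -0.035, -0.03], "turn": [0, 0, -0.147], "hand": 0.087}, {"translation": [0.01, -0.03, -0.035], "turn": [0, 0, -0.147], "hand": 0.087}, {"translation": [0.01, -0.025, -0.04], "turn": [0, 0, -0.147], "hand": 0.087}, {"translation": [0.01, -0.02, -0.043], "turn": [0, 0, -0.147], "hand": 0.087}, {"translation": [0.01, -0.015, -0.045], "turn": [0, 0, -0.147], "hand": 0.087}]'

```text
time: 2.7
ee_pos: [0.4323, -0.1747, 0.3409]
eef_rot: [0.964, 0.266, 0.004, -0.002]
ft_force: [0.4, 0.9, -0.6]
width: 0.087
```

Request:
apply_moves --deltas '[{"translation": [-0.003, 0.003, -0.035], "turn": [0, 0, -0.14], "hand": 0.087}, {"translation": [-0.003, 0.003, -0.035], "turn": [0, 0, -0.14], "hand": 0.087}, {"translation": [-0.002, 0.002, -0.02], "turn": [0, 0, -0.12], "hand": 0.087}, {"translation": [0, 0, 0], "turn": [0, 0, 0], "hand": 0.087}]'

```text
time: 3.1
ee_pos: [0.4198, -0.1686, 0.2396]
eef_rot: [0.998, 0.056, -0.002, -0.002]
ft_force: [-0.3, 0.1, 0.6]
width: 0.087
```

```bash
python3 - <<'E'
from h import *
from bench import readout,camera
import pickle
s=readout.read_state();print(s['joint_positions'].round(2),s['ee_pos'],s['eef_rot'].round(3))
c=calibration("wrist");pickle.dump(c,open("w2.pkl","wb"))
print(proj("wrist",np.array([.497,-.164,.127]),c))
cv2.imwrite("pics/w2.png",camera("wrist")[:,:,::-1])
E
```

```text
[-0.3  -0.11  0.55  1.87  0.05  1.37 -1.22] [ 0.41979725 -0.16864567  0.23964835] [ 0.998  0.056 -0.002 -0.002]
[np.float64(332.56022356115665), np.float64(121.04081588247483)]
```

View pics/w2.png

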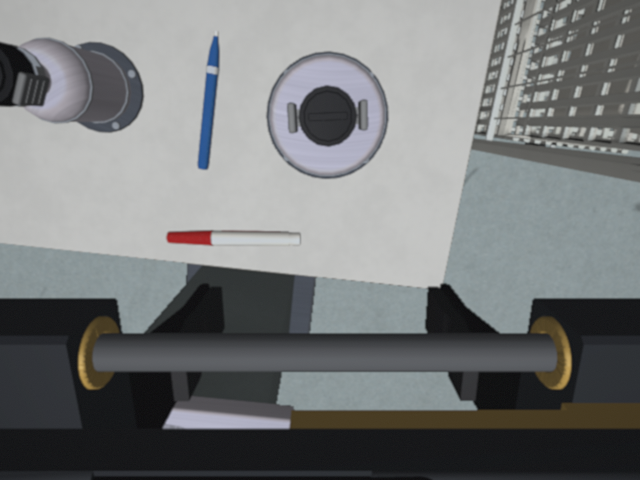

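The wrist view shows the wide cap's hub at (328,116) and its tabs at (292,117) and (363,114). The slim reservoir is on the left.

```bash
python3 - <<'E'
from h import *
import pickle
c=pickle.load(open("w2.pkl","rb"))
P=ray("w",292,117,.122,c);Q=ray("w",363,114.3,.122,c);d=Q-P
print(P,Q,(P+Q)/2,ray("w",328,116,.127,c),np.degrees(np.arctan2(d[1],d[0])),np.linalg.norm(d))
E
```

```text
[ 0.49654933 -0.13653617  0.122     ] [ 0.503621   -0.18394802  0.122     ] [ 0.50008516 -0.1602421   0.122     ] [ 0.49985023 -0.16061824  0.127     ] -81.5166425573397 0.047936328061373164
```

Request:
apply_moves --deltas '[{"translation": [0.04, 0.003, 0], "turn": [0, 0, 0.035], "hand": 0.087}, {"translation": [0.039, 0.003, 0], "turn": [0, 0, 0], "hand": 0.087}, {"translation": [0, 0, 0], "turn": [0, 0, 0], "hand": 0.087}]'

```text
time: 3.45
ee_pos: [0.5039, -0.1627, 0.2455]
eef_rot: [0.997, 0.083, 0.002, -0.002]
ft_force: [-0.1, 0.8, -0.5]
width: 0.0872
```

Request:
apply_moves --deltas '[{"translation": [-0.004, 0, -0.045], "turn": [0, 0, -0.018], "hand": 0.087}, {"translation": [0, 0, -0.04], "turn": [0, 0, 0], "hand": 0.087}, {"translation": [0, 0, -0.02], "turn": [0, 0, 0], "hand": 0.087}, {"translation": [0, 0, 0], "turn": [0, 0, 0], "hand": 0.087}]'

```text
time: 3.85
ee_pos: [0.5044, -0.1635, 0.1436]
eef_rot: [0.997, 0.082, 0.007, 0.0]
ft_force: [-0.1, -0.1, 1.4]
width: 0.087
```

Request:
apply_moves --deltas '[{"translation": [-0.005, 0.001, -0.02], "turn": [0, 0.014, -0.015], "hand": 0.087}, {"translation": [0, 0, -0.018], "turn": [0, 0, 0], "hand": 0.087}, {"translation": [0, 0, 0], "turn": [0, 0, 0], "hand": 0.087}]'

```text
time: 4.15
ee_pos: [0.5018, -0.1629, 0.1087]
eef_rot: [0.997, 0.077, 0.002, 0.0]
ft_force: [-0.6, -0.4, -0.2]
width: 0.0873
```

Now close moderately and watch for side force.

Request:
apply_moves --deltas '[{"translation": [-0.003, 0.001, -0.003], "turn": [0, 0, 0], "hand": 0.06}, {"translation": [0, 0, 0], "turn": [0, 0, 0], "hand": 0.04}, {"translation": [0, 0, 0], "turn": [0, 0, 0], "hand": 0.03}, {"translation": [0, 0, 0], "turn": [0, 0, 0], "hand": 0.03}, {"translation": [0, 0, 0], "turn": [0, 0, 0], "hand": 0.03}]' --newtons 25

```text
time: 4.65
ee_pos: [0.5008, -0.1622, 0.1099]
eef_rot: [0.997, 0.078, 0.005, 0.0]
ft_force: [-0.5, 1.8, 0.6]
width: 0.0547
```

Request:
apply_moves --deltas '[{"translation": [0, 0, -0.003], "turn": [0, 0, 0], "hand": 0.03}, {"translation": [0, 0, 0], "turn": [0, 0, 0], "hand": 0.03}, {"translation": [0, 0, 0], "turn": [0, 0, 0], "hand": 0.03}, {"translation": [0, 0, 0], "turn": [0, 0, 0], "hand": 0.03}, {"translation": [0, 0, 0], "turn": [0, 0, 0], "hand": 0.03}]'

```text
time: 5.15
ee_pos: [0.5014, -0.1611, 0.1077]
eef_rot: [0.997, 0.078, 0.005, -0.001]
ft_force: [-0.7, 1.2, 2.7]
width: 0.0406
```

Both tabs are fully in (opening 40.6 mm) with little side force. Now turn.

Request:
apply_moves --deltas '[{"translation": [-0.001, 0, 0], "turn": [0, 0, 0.1], "hand": 0.03}, {"translation": [0, 0, 0], "turn": [0, 0, 0.12], "hand": 0.03}, {"translation": [0, 0, 0], "turn": [0, 0, 0.12], "hand": 0.03}]'

```text
time: 5.45
ee_pos: [0.5012, -0.1604, 0.1077]
eef_rot: [0.968, 0.25, 0.006, -0.002]
ft_force: [-2.2, 2.6, 3.1]
width: 0.0401
```

Request:
apply_moves --deltas '[{"translation": [-0.0005, -0.0005, 0], "turn": [0, 0, 0.13], "hand": 0.03}, {"translation": [0, 0, 0], "turn": [0, 0, 0.13], "hand": 0.03}, {"translation": [0, 0, 0], "turn": [0, 0, 0.13], "hand": 0.03}, {"translation": [0, 0, 0], "turn": [0, 0, 0.13], "hand": 0.03}]'

```text
time: 5.85
ee_pos: [0.5004, -0.1596, 0.1077]
eef_rot: [0.866, 0.5, 0.005, -0.004]
ft_force: [-2.7, 1.3, 3.8]
width: 0.0405
```

```bash
python3 - <<'E'
from bench import readout
s=readout.read_state();print({k:s[k].round(3) for k in('joint_positions','ee_pos','eef_rot','ft_force','torque')},s['width'])
E
```

```text
{'joint_positions': array([-0.186,  0.206,  0.467,  1.875, -0.12 ,  1.085, -0.194]), 'ee_pos': array([ 0.5  , -0.16 ,  0.108]), 'eef_rot': array([ 0.866,  0.5  ,  0.005, -0.004]), 'ft_force': array([-2.651,  1.334,  3.806]), 'torque': array([ 0.278,  0.741, -0.072])} 0.040512237300559854
```

Request:
apply_moves --deltas '[{"translation": [0, -0.0005, 0], "turn": [0, 0, 0.13], "hand": 0.03}, {"translation": [0, 0, 0], "turn": [0, 0, 0.13], "hand": 0.03}, {"translation": [0, 0, 0], "turn": [0, 0, 0.1], "hand": 0.03}, {"translation": [0, 0, 0], "turn": [0, 0, 0.06], "hand": 0.03}]'

```text
time: 6.25
ee_pos: [0.4996, -0.1583, 0.1076]
eef_rot: [0.736, 0.677, 0.004, -0.007]
ft_force: [-0.7, 10.2, 1.1]
width: 0.0407
```

```bash
python3 - <<'E'
from bench import readout
s=readout.read_state();print({k:s[k].round(3) for k in('ee_pos','eef_rot','ft_force','torque')},s['width'])
E
```

```text
{'ee_pos': array([ 0.5  , -0.158,  0.108]), 'eef_rot': array([ 0.736,  0.677,  0.004, -0.007]), 'ft_force': array([-0.667, 10.173,  1.146]), 'torque': array([ 1.952,  0.094, -0.365])} 0.04071414537861236
```

Request:
apply_moves --deltas '[{"translation": [0, 0, 0], "turn": [0, 0, 0.05], "hand": 0.03}, {"translation": [0, 0, 0], "turn": [0, 0, 0.05], "hand": 0.03}]'

```text
time: 6.45
ee_pos: [0.4993, -0.1568, 0.1074]
eef_rot: [0.7, 0.714, 0.004, -0.009]
ft_force: [-2.0, 4.2, 4.2]
width: 0.0409
```

```bash
python3 - <<'E'
from bench import readout
s=readout.read_state();print({k:s[k].round(3) for k in('ee_pos','eef_rot','ft_force','torque')},s['width'])
E
```

```text
{'ee_pos': array([ 0.499, -0.157,  0.107]), 'eef_rot': array([ 0.7  ,  0.714,  0.004, -0.009]), 'ft_force': array([-1.978,  4.232,  4.181]), 'torque': array([ 0.803,  0.736, -0.863])} 0.040859046902229204
```

Moment is up to -0.86 N m with the tool past 1.31 rad, so the cap is at its stop. Release.

Request:
apply_moves --deltas '[{"translation": [0, 0, 0], "turn": [0, 0, 0], "hand": 0.087}, {"translation": [0, 0, 0], "turn": [0, 0, 0], "hand": 0.087}, {"translation": [0, 0, 0], "turn": [0, 0, 0], "hand": 0.087}, {"translation": [0, 0, 0], "turn": [0, 0, 0], "hand": 0.087}, {"translation": [0, 0, 0], "turn": [0, 0, 0], "hand": 0.087}]'

```text
time: 6.95
ee_pos: [0.4993, -0.1567, 0.1067]
eef_rot: [0.7, 0.714, 0.004, -0.009]
ft_force: [0.1, 0.1, -0.7]
width: 0.0728
```

Request:
apply_moves --deltas '[{"translation": [0, 0, 0], "turn": [0, 0, 0], "hand": 0.087}, {"translation": [0, 0, 0], "turn": [0, 0, 0], "hand": 0.087}, {"translation": [0, 0, 0], "turn": [0, 0, 0], "hand": 0.087}]'

```text
time: 7.25
ee_pos: [0.4993, -0.1573, 0.1067]
eef_rot: [0.7, 0.714, 0.004, -0.009]
ft_force: [0.2, 0.1, 0.3]
width: 0.0862
```

Request:
apply_moves --deltas '[{"translation": [0, 0, 0.03], "turn": [0, 0, 0], "hand": 0.087}, {"translation": [0, 0, 0.045], "turn": [0, 0, 0], "hand": 0.087}, {"translation": [0, 0, 0.045], "turn": [0, 0, 0], "hand": 0.087}, {"translation": [0, -0.035, 0.015], "turn": [0, 0, 0], "hand": 0.087}, {"translation": [0, -0.04, 0], "turn": [0, 0, 0], "hand": 0.087}]'

```text
time: 7.75
ee_pos: [0.4987, -0.2283, 0.2465]
eef_rot: [0.696, 0.718, 0.004, -0.01]
ft_force: [-0.7, -0.5, -1.3]
width: 0.0874
```

```bash
python3 - <<'E'
from h import *
from bench import readout,camera
import pickle
c=calibration("wrist");pickle.dump(c,open("w3.pkl","wb"))
print(proj("wrist",np.array([.5,-.161,.127]),c))
cv2.imwrite("pics/w3.png",camera("wrist")[:,:,::-1])
E
```

```text
[np.float64(329.6408214167649), np.float64(140.83161610260447)]
```

View pics/w3.png

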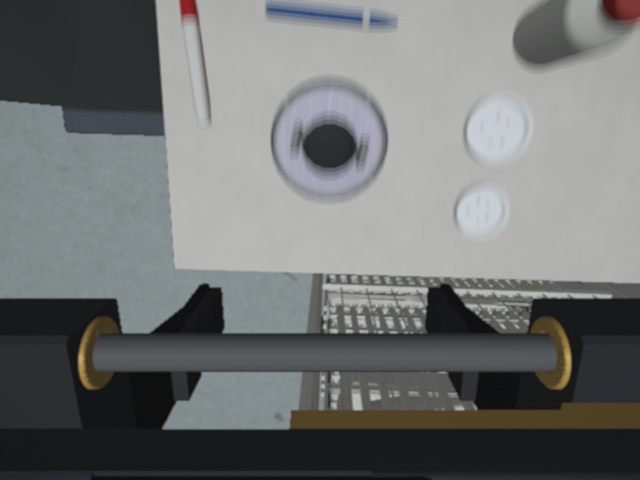

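Image is motion-blurred; settle, then repeat (cropped).

Request:
apply_moves --deltas '[{"translation": [0, 0, 0], "turn": [0, 0, 0], "hand": 0.087}, {"translation": [0, 0, 0], "turn": [0, 0, 0], "hand": 0.087}, {"translation": [0, 0, 0], "turn": [0, 0, 0], "hand": 0.087}]'

```text
time: 8.1
ee_pos: [0.4965, -0.2372, 0.2458]
eef_rot: [0.7, 0.714, 0.002, -0.009]
ft_force: [0.1, 0.5, 0.7]
width: 0.087
```

```bash
python3 - <<'E'
from h import *
from bench import readout,camera
import pickle
c=calibration("wrist");pickle.dump(c,open("w3.pkl","wb"))
im=camera("wrist")[:,:,::-1];cv2.imwrite("pics/w4.png",cv2.resize(im[50:230,230:430],(800,720))[60:660])
E
```

```text
(no output)
```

View pics/w4.png

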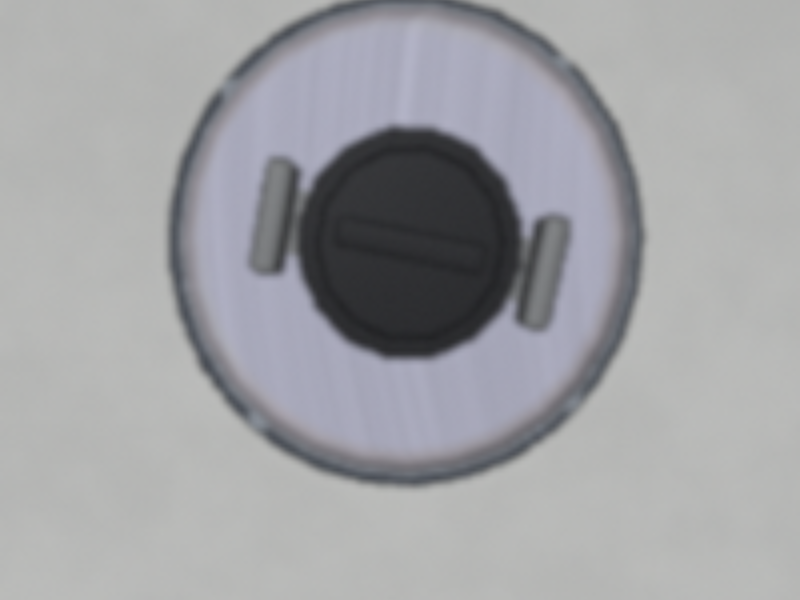

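```bash
python3 - <<'E'
from h import *
import pickle
c=pickle.load(open("w3.pkl","rb"))
f=lambda x,y:ray("w",230+x/4,50+(y+60)/4,.122,c)
P=f(273,215);Q=f(544,272);d=Q-P
print(P,Q,(P+Q)/2,np.degrees(np.arctan2(d[1],d[0])),np.linalg.norm(d))
E
```

```text
[ 0.47620626 -0.15594786  0.122     ] [ 0.52364214 -0.16460079  0.122     ] [ 0.4999242  -0.16027433  0.122     ] -10.337839165583587 0.04821862428557974
```

```bash
python3 -c "
from bench import order;print(order.close_job())"
```

```text
the job is handed in; nothing more can be done
None
```

The wide squat reservoir's cap is open, and I handed the job in after about 8 s on the robot's clock. I squeezed both tabs fully in (opening 40.6 mm), turned the cap anticlockwise to its open stop and let go. The slim reservoir's cap was never touched.

- **Stop reached:** the resisting moment rose to about 0.86 N m, against the 0.06 N m needed to turn the cap freely. The tool had turned about 1.44 rad by then, so the pads slipped a little on the tabs at the end.
- **Cap turn measured:** the wrist pictures before and after show the tab axis going from -81.5° to -10.3°, a turn of 1.24 rad. Adding the unknown start of 0 to 0.08 rad gives 1.24 to 1.32 rad, which fits the stop at 1.31. The pictures alone cannot rule out the cap sitting a few degrees short of it.
- **Release:** the tabs appear sprung back out, at about 48 mm between their centres. The gripper was open and about 0.1 m clear above the cap, with the force reading near zero.
- **Blurred picture:** the first picture after the release was motion-blurred, so I let the arm settle and took it again.

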